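Hold a spring clip open around a viewing card

TASK

Squeeze the handles of the spring clip that is parked on the low steel plate, lift it off, and bring it jaws down over the middle of the top edge of the wide white card, so that the card's edge stands well between the gaping jaws without the clip touching it. Finish while holding the clip there, still squeezed open in the gripper: do not let go and do not let it shut on the card. Do not ram the card, and leave the other things on the bench where they are.

Things in the scene. Friction and masses are not known exactly. Their poses are not given: they have to be found in the camera images.
- clip_axis (a point): Plain aluminium spring clip, two flat handles up, two rubber-tipped jaws down, 24 mm wide, 97 mm tall, about 65 g. Point: middle of its hinge axis, 51 mm below the handle tops, 46 mm above the jaws' lower ends. x: the way the handles are squeezed and the jaws part; y: along the hinge (its width); z: up through the handles. The frame is that of the -x half: squeezed, it tips about y by half the joint value
- clip_jaw (a joint): Opening angle between the clip's halves: 0 as parked (jaws 4 mm apart on the plate), -0.095 jaws shut, 0.445 fully open at a stop, where the handles stand upright and parallel, 28 mm over their outer faces, and the jaw tips gape about 24 mm. A spring pulls it shut: pinching the handles 30 to 35 mm above the axis takes 5 to 10 N each
- tip_a (a point): Lower inner edge of the rubber jaw tip on the clip's -x side, middle of its width
- tip_b (a point): Lower inner edge of the rubber jaw tip on the clip's +x side, middle of its width
- park_edge (a point): Middle of the top edge of the low steel parking plate, fixed, 80 mm above the bench: upright, 60 mm wide along y, 4 mm thick along x, in a black foot 60 mm deep. The clip starts astride this edge, within 10 mm of the middle, its axis 22 mm above the edge, its x along the plate's x
- wide_card_edge (a point): Middle of the top edge of the wide white card, 140 mm above the bench, fixed. Card upright, 100 mm wide along y, 4 mm thick along x, standing in a black foot 60 x 50 mm with metal cheeks up to 32 mm high
- narrow_card_edge (a point): Middle of the top edge of another, narrow white card, fixed and not to be used: also 140 mm high and 4 mm thick, but only 50 mm wide along y, in the same foot
- lens_post: Bystander, loose, to be left alone: lens in a 38 mm black ring on a short black post with 45 x 30 mm foot, 79 mm tall; origin at its underside
- mirror_mount: Bystander, loose, to be left alone: blue 36 mm square mirror mount on a short steel post, 78 mm tall, foot 40 mm across; origin at its underside
- fork_clamp: Bystander, loose, to be left alone: flat aluminium fork clamp lying on the bench, about 127 x 44 x 8 mm; origin at its round end; origin at its underside
- ball_driver: Bystander, loose, to be left alone: screwdriver 180 mm long lying on the bench; origin at its underside
- dust_cap: Bystander, loose, to be left alone: black disc, 32 mm across, 12 mm high; origin at its underside
- post_holder: Bystander, loose, to be left alone: black upright tube, 32 mm foot, 52 mm tall; origin at its underside
- wide_card: The whole wide card with its foot; origin on the bench under the middle of the card, axes as those of its edge point
- narrow_card: The whole narrow card with its foot; origin on the bench under the middle of the card, axes as those of its edge point
- clip: The whole clip; origin and axes as point clip_axis. Parked, it stands upright with its handles spread like a V, 29 mm over their outer faces 8 mm above the axis and 50 mm at their tops

How it is judged:
On the way:
1. the clip, squeezed open, is lifted clear of the parking plate (distance between clip_axis and park_edge above 0.06 m and value of joint clip_jaw above 0.2 rad and contact force between clip and the fingers above 2 N), for 0.2 s.
At the end, for the whole second after the job is handed in: Clip gripped, squeezed open (over 0.25 rad) and still; jaw tips one each side of the wide card, 8 mm or more below its top edge and 3 mm or more from its mid-plane; within 20 mm of the edge's middle and 0.25 rad of its line; not touching the card (under 0.3 N) (value of joint clip_jaw above 0.25 rad and ((x of tip_a in the frame of wide_card_edge below -0.003 m and x of tip_b in the frame of wide_card_edge above 0.003 m) or (x of tip_b in the frame of wide_card_edge below -0.003 m and x of tip_a in the frame of wide_card_edge above 0.003 m)) and z of each of tip_a, tip_b in the frame of wide_card_edge below -0.008 m and z of clip_axis in the frame of wide_card_edge above 0.004 m and y of clip_axis in the frame of wide_card_edge between -0.02 and 0.02 m and angle between the y axis of clip_axis and the y axis of wide_card_edge, either way round below 0.25 rad and contact force between clip and the fingers above 2 N and contact force between clip and wide_card below 0.3 N and linear speed of clip below 0.03 m/s); the arm keeps its last pose, push and grip.
It fails at once if a card is rammed, or the clip is allowed to snap shut on it (over 12 N) (contact force between any of clip, the fingers, the arm and wide_card above 12 N or contact force between any of clip, the fingers, the arm and narrow_card above 12 N).
It fails at once if the clip shuts on the wide card (value of joint clip_jaw below 0.1 rad and contact force between clip and wide_card above 1.5 N).
It fails at once if a bystander is moved by more than 20 mm (distance of any of lens_post, mirror_mount, fork_clamp, ball_driver, dust_cap, post_holder from where it was at the start of the episode above 0.02 m).
It also fails if it takes over 45 s, if anything falls off the work surface, if the arm or the gripper's body presses on something with over 40 N, if the wrist force passes 120 N, or if a joint passes its speed limit or range.

ROBOT

A 7-joint arm with a two-finger parallel gripper is mounted at the origin on the work surface. World frame = base frame: x ahead of the robot, y to its left, z up, the work surface at z = 0. Lengths are in m, angles in rad, forces in N, time in s.
With the tool pointing down it reaches from about 0.425 to 0.875 m from the base axis. Payload 4.7 kg.
Tool frame: the origin (TCP) lies midway between the tips of the shut fingers; the grasp point (between the pads) lies 19 mm behind it; z points along the fingers, y is the direction in which the jaws open and shut (so a half turn about z gives the same grasp; the last joint's range is limited). The gripper opens to 87 mm and grips with 3 to 60 N. Pads are 19 mm wide; open, the fingers measure 117 mm over their backs; the gripper's body (75 mm by 190 mm) begins 51 mm behind the grasp point.
Start: joints at [1.2, 0.321, -0.07, 1.45, 0.023, 1.371, -0.057], TCP at [0.244, -0.602, 0.223] pointing down, gripper open.
Joint ranges: [-2.86, 2.86], [-0.3, 2.09], [-1.38, 1.24], [0.06, 2.45], [-1.56, 4.7], [0.09, 2.05], [-2.69, 2.69]. Speed limits (rad/s): [2.57, 2.57, 3.14, 3.14, 3.14, 3.14, 3.14].

INTERFACE

Orientations are given as a rotation vector (axis times angle).
In Python, from bench import ctrl, optics gives the robot as it stands. The module is installed in compiled form; this text tells all that it offers.
- The arm moves only by the tool step_arm, never from a script. Its argument "deltas" is a list of rows, each a list of 7 numbers: the turn, a rotation vector about the tool's x, y, z in degrees, then the shift along the tool's x, y, z in mm, then the finger opening in mm, from 0 to 87. A call has exactly 8 rows; each row is the pose to reach, as a shift and turn from the pose commanded when the call began, along the tool's axes at that moment; what a row does not reach only later rows make up. A row lasts 1/8 s, in which the tool goes at most 62.5 mm and 10.7 degrees, less where a joint would pass 70% of its speed; a pose out of reach is approached as far as the arm can. A call with a gripper value outside its range is refused whole. The fingers move at their own pace and stop on an object; "newtons" is the grip in N (left out, the last holds). Time passes only in rows, so rows that repeat a pose let the fingers close, or fill a call up. It gives the time, the measured TCP pose, the force and the opening at its end, in the units of the state.
- ctrl.get_state(): the state, without advancing time (a new reading comes with each control period).
- optics.get_image(name): name is "side" or "top"; returns the picture (384x512x3 uint8, red, green, blue); there is no depth.
- optics.get_calibration(name): a dict with "K" (3x3 intrinsics, pixels), "R" (3x3) and "t" (3): a world point X has camera coordinates R X + t. Camera axes: x right, y down, z forward; pixel columns grow to the right and rows downward; lengths in m; the calibration is good to about 2 mm. A picture is of the moment at which its call begins. get_calibration takes no time and is no camera call.
- ctrl.close_job(): hands the job in, once; it reports no verdict.
The state is a dict: "time": time; "joint_positions": joint angles; "qd": joint speeds; "joint_torque": joint torques, N m; "position": TCP position; "tool_rot": TCP orientation; "ft_force": force on the tool from outside, world axes, zero at the start; "torque": the same for the moment, N m; "grip_width": opening from 0.0 (shut) to 1.0 (fully open).
Only numpy, scipy, OpenCV 4.12 (cv2) and the standard library are available. Lean on these libraries where they do the work, as an engineer would, in place of code of your own. Each camera call takes 0.05 s, during which the arm holds its last target.

## Working session

There is one attempt and no reset: what is moved stays moved. The work goes in short steps, Python scripts to look and compute and a tool call to move; the robot and the scene stay as the last step left them, time stands still between calls to the robot, and variables do not carry over. Pictures are saved under pics/ and viewed, and the job is handed in when it is done.

Besides the shell and the picture viewer there is one more tool, called after "Emit:" as name(argument=value, ...) on one line, values as JSON. step_arm: Moves the arm, as the interface text tells. Its arguments: {"type":"object","properties":{"deltas":{"type":"array"},"newtons":{"type":"number"}},"required":["deltas"]}

```bash
mkdir -p pics; python3 - <<'E'
from bench import ctrl, optics
import cv2, numpy as np
for n in("side","top"):
    im=optics.get_image(n); cv2.imwrite(f"pics/{n}0.png",im[:,:,::-1])
    c=optics.get_calibration(n); print(n,{k:np.round(v,4).tolist() for k,v in c.items()}, (-c['R'].T@c['t']).round(3))
print(ctrl.get_state())
E
```

```text
side {'K': [[433.3505, 0.0, 250.7148], [0.0, 433.3505, 193.6796], [0.0, 0.0, 1.0]], 'R': [[0.9307, -0.3653, -0.0199], [-0.2171, -0.5078, -0.8337], [0.2944, 0.7802, -0.5519]], 't': [-0.5488, 0.2371, 0.7216]} [ 0.35  -0.643  0.585]
top {'K': [[378.6099, 0.0, 254.8249], [0.0, 378.6099, 186.9727], [0.0, 0.0, 1.0]], 'R': [[0.0005, -0.9998, 0.0218], [-0.9841, -0.0044, -0.1777], [0.1778, -0.0214, -0.9838]], 't': [0.0022, 0.606, 0.8551]} [0.444 0.023 0.949]
{'time': 0.1, 'joint_positions': array([ 1.20012763,  0.32171489, -0.07007045,  1.45156574,  0.02262831,
        1.37080532, -0.05690266]), 'qd': array([-3.20489507e-06, -2.23643363e-03,  1.66828231e-03, -1.60219656e-03,
        1.04852523e-03, -8.18758476e-04,  5.69161691e-04]), 'joint_torque': array([-2.91784008e-04, -4.92569876e+01, -4.05812524e-01, -3.13400960e+01,
       -6.40010834e-02,  3.94056458e-02,  4.39889789e-05]), 'position': array([ 0.24372239, -0.60203511,  0.22158646]), 'tool_rot': array([-3.08201215e+00, -6.00384105e-01,  7.06756591e-04]), 'ft_force': array([-0.1196142 ,  0.51929461,  0.27778936]), 'torque': array([ 0.0213511 , -0.03183345,  0.01025467]), 'grip_width': 1.0016385609601908}
```

View pics/side0.png

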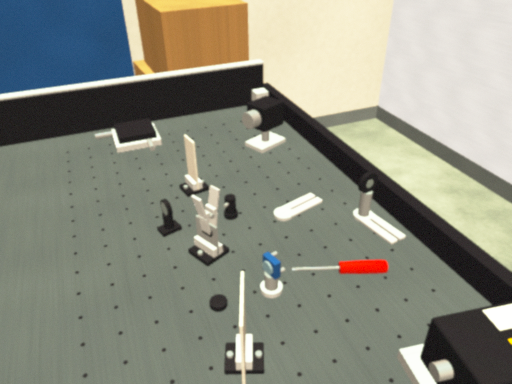

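View pics/top0.png

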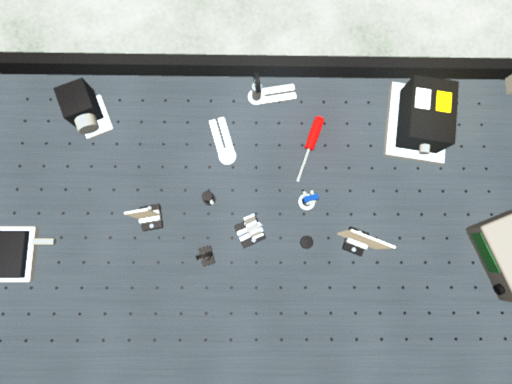

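```bash
python3 - <<'E'
import cv2, numpy as np
t=cv2.imread("pics/top0.png"); s=cv2.imread("pics/side0.png")
def c(im,x,y,w,h,f): return cv2.resize(im[y:y+h,x:x+w],None,fx=f,fy=f,interpolation=cv2.INTER_CUBIC)
a=c(t,225,205,50,50,8); b=c(t,330,220,70,50,8)[:, :400] if 0 else c(t,332,218,66,50,6)
cv2.imwrite("pics/tclip.png",a); cv2.imwrite("pics/tcard.png",b)
cv2.imwrite("pics/sclip.png",c(s,180,175,60,95,6)); cv2.imwrite("pics/scard.png",c(s,210,260,70,124,4))
E
```

```text
(no output)
```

View pics/tclip.png

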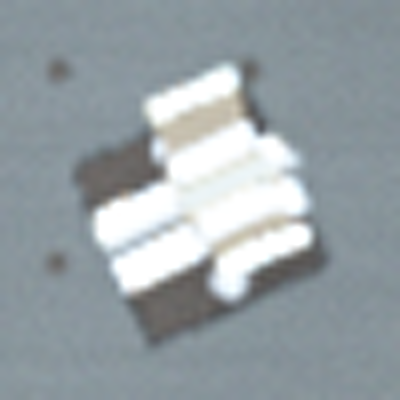

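View pics/sclip.png

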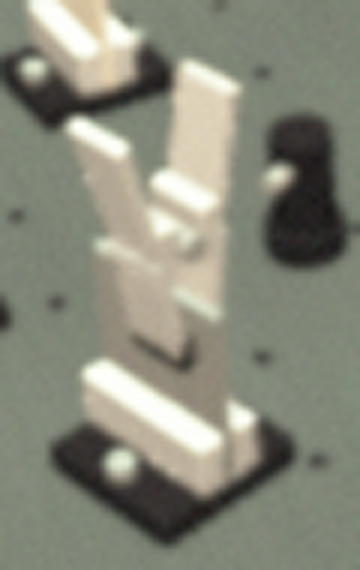

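View pics/tcard.png

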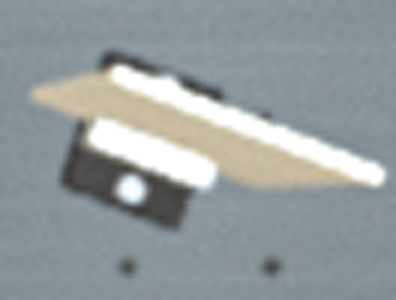

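View pics/scard.png

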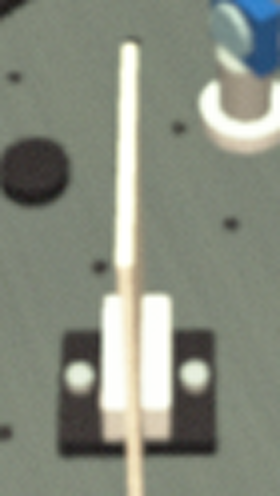

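```bash
cat > h.py <<'E'
from bench import ctrl, optics
import numpy as np, cv2
C={n:optics.get_calibration(n) for n in("side","top")}
def ray(n,p):
    c=C[n];d=c['R'].T@np.linalg.solve(c['K'],[p[0],p[1],1.]);return -c['R'].T@c['t'],d/np.linalg.norm(d)
def plane(n,p,z):
    o,d=ray(n,p);return o+d*(z-o[2])/d[2]
def tri(ps,pt):
    o1,d1=ray("side",ps);o2,d2=ray("top",pt)
    s=np.linalg.lstsq(np.c_[d1,-d2],o2-o1,rcond=None)[0]
    a=o1+s[0]*d1;b=o2+s[1]*d2
    return ((a+b)/2).round(4),np.linalg.norm(a-b).round(4)
def proj(n,X):
    c=C[n];q=c['K']@(c['R']@np.asarray(X)+c['t']);return (q[:2]/q[2]).round(1)
def up(p,f,o): return (np.array(p)+.5)/f-.5+np.array(o)
E
python3 - <<'E'
from h import *
sc=lambda x,y:up((x,y),6,(180,175)); tc=lambda x,y:up((x,y),8,(225,205))
sw=lambda x,y:up((x,y),4,(210,260)); tw=lambda x,y:up((x,y),6,(332,218))
print("card far?",tri(sw(130,44),tw(112,70)),tri(sw(124,266),tw(381,177)))
for z in(.14,):
  a=plane("top",tw(112,70),z);b=plane("top",tw(381,177),z);print(a,b,np.linalg.norm(a-b),(a+b)/2)
  a=plane("side",sw(130,44),z);b=plane("side",sw(124,266),z);print(a,b,np.linalg.norm(a-b),(a+b)/2)
# clip handle tops ; right(far) handle in side: ends (183,64),(238,93); left: (70,122),(128,155)
for k,z in(("t",.153),):
  for P in [(150,103),(238,75),(222,280),(308,235)]: print("top",P,plane("top",tc(*P),z).round(4))
  for P in [(183,64),(238,93),(70,122),(128,155)]: print("side",P,plane("side",sc(*P),z).round(4))
print(proj("top",plane("side",sc(99,138),.153)),[ (plane("side",sc(*p),.08).round(4)) for p in((96,242),(220,316))])
print("plate in top", [plane("top",tc(*p),.08).round(4) for p in((105,225),(300,160))])
E
```

```text
card far? (array([ 0.5002, -0.1991,  0.1397]), np.float64(0.0015)) (array([ 0.4628, -0.2933,  0.14  ]), np.float64(0.0019))
[ 0.49944009 -0.19880951  0.14      ] [ 0.4618215 -0.2930842  0.14     ] 0.10150307918051944 [ 0.4806308  -0.24594686  0.14      ]
[ 0.50084774 -0.19947158  0.14      ] [ 0.4637297  -0.29337926  0.14      ] 0.1009772314410835 [ 0.48228872 -0.24642542  0.14      ]
top (150, 103) [0.5229 0.03   0.153 ]
top (238, 75) [0.5303 0.0069 0.153 ]
top (222, 280) [0.4767 0.011  0.153 ]
top (308, 235) [ 0.4884 -0.0115  0.153 ]
side (183, 64) [0.5209 0.0241 0.153 ]
side (238, 93) [0.5315 0.0015 0.153 ]
side (70, 122) [0.4799 0.0062 0.153 ]
side (128, 155) [ 0.4912 -0.0177  0.153 ]
[260.3 235.3] [array([0.4913, 0.043 , 0.08  ]), array([ 0.517 , -0.0107,  0.08  ])]
plate in top [array([0.4952, 0.0433, 0.08  ]), array([ 0.5138, -0.0124,  0.08  ])]
```

```bash
python3 - <<'E'
from h import *
sc=lambda x,y:up((x,y),6,(180,175)); tc=lambda x,y:up((x,y),8,(225,205))
S=[(183,64),(238,93),(70,122),(128,155)];T=[(150,103),(238,75),(222,280),(308,235)]
for s,t in zip(S,T): print(tri(sc(*s),tc(*t)))
print("plate",tri(sc(96,242),tc(100,228)),tri(sc(220,316),tc(300,160)))
m=[plane("top",tc(*p),.153) for p in T]
def mark(n,im,f,o,Xs):
    for X in Xs:
        q=(proj(n,X)-np.array(o)+.5)*f-.5; cv2.circle(im,tuple(int(v) for v in q),3,(0,0,255),-1)
e=[np.deg2rad(22.5)];ex=np.array([np.cos(e[0]),np.sin(e[0]),0]);ey=np.array([-ex[1],ex[0],0])
c=np.array([.505,.005,0])
Xs=[c+a*ex*.025+b*ey*.012+[0,0,.153] for a in(-1,1) for b in(-1,1)]+[c+[0,0,.102]]
pl=np.array([.504,.016,.08]);Xs+=[pl+ey*.03,pl-ey*.03]
for n in("top","side"):
    f,o=(8,(225,205)) if n=="top" else (6,(180,175))
    im=cv2.imread("pics/tclip.png" if n=="top" else "pics/sclip.png");mark(n,im,f,o,Xs);cv2.imwrite(f"pics/m_{n}.png",im)
E
```

```text
(array([0.5229, 0.0301, 0.1491]), np.float64(0.0008))
(array([0.5318, 0.0066, 0.1496]), np.float64(0.0023))
(array([0.4788, 0.0106, 0.1502]), np.float64(0.0039))
(array([ 0.4905, -0.012 ,  0.1491]), np.float64(0.0038))
plate (array([0.4931, 0.045 , 0.0785]), np.float64(0.0027)) (array([ 0.5151, -0.0126,  0.0816]), np.float64(0.0028))
```

View pics/m_top.png

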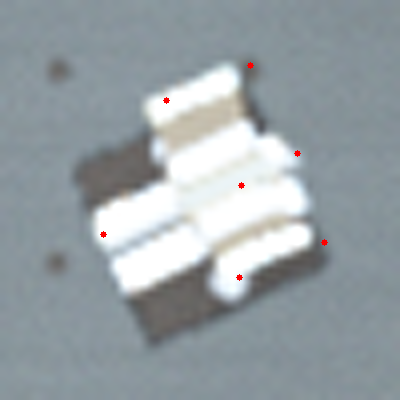

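View pics/m_side.png

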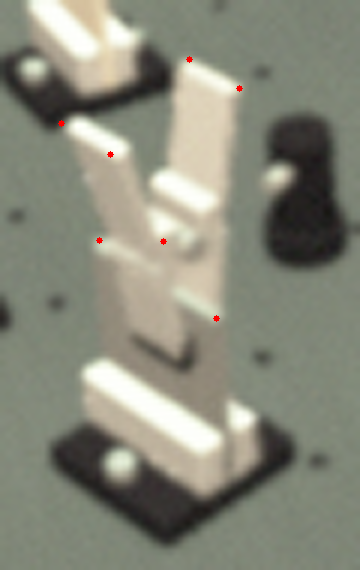

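```bash
cat >> h.py <<'E'
from scipy.spatial.transform import Rotation as Rt
def goal(yaw_y,pos):
    a=np.deg2rad(yaw_y);y=np.array([np.cos(a),np.sin(a),0]);z=np.array([0,0,-1.]);x=np.cross(y,z)
    return Rt.from_matrix(np.c_[x,y,z]),np.array(pos)
def delta(yaw_y,pos):
    s=ctrl.get_state();R0=Rt.from_rotvec(s['tool_rot']);R1,p=goal(yaw_y,pos)
    Y=R0.as_matrix()[:,1]
    print("cur",s['time'],s['position'].round(4),"yawy",np.rad2deg(np.arctan2(Y[1],Y[0])).round(2),"tilt",R0.as_matrix()[:,2].round(4),"F",s['ft_force'].round(2),"w",(s['grip_width']*87).round(1),'q',s['joint_positions'].round(2))
    print("rot",np.rad2deg((R0.inv()*R1).as_rotvec()).round(2),"shift mm",(R0.inv().apply(p-s['position'])*1e3).round(1))
E
python3 - <<'E'
from h import *
delta(23,[.506,.008,.2216])
E
```

```text
Traceback (most recent call last):
  File "h.py", line 23, in delta
    print("cur",s['time'],s['position'].round(4),"yawy",np.rad2deg(np.arctan2(Y[1],Y[0])).round(2),"tilt",R0.as_matrix()[:,2].round(4),"F",s['ft_force'].round(2),"w",(s['grip_width']*87).round(1),'q',s['joint_positions'].round(2))
                                                                                                                                                                      ^^^^^^^^^^^^^^^^^^^^^^^^^^
AttributeError: 'float' object has no attribute 'round'
```

```bash
sed -i "s/(s\['grip_width'\]\*87).round(1)/round(s['grip_width']*87,1)/" h.py
python3 - <<'E'
from h import *
delta(23,[.506,.008,.2216])
E
```

```text
cur 0.1 [ 0.2437 -0.602   0.2216] yawy -67.95 tilt [-8.0e-04  1.5e-03 -1.0e+00] F [-0.12  0.52  0.28] w 87.1 q [ 1.2   0.32 -0.07  1.45  0.02  1.37 -0.06]
rot [-8.000e-02 -7.000e-02 -9.095e+01] shift mm [ 472.1 -467.     0.7]
```

Emit:
step_arm(deltas=[[0,0,-5,25,-25,0,87],[0,0,-12,60,-60,0,87],[0,0,-19,100,-100,0,87],[0,0,-26,140,-140,0,87],[0,0,-33,180,-180,0,87],[0,0,-40,220,-220,0,87],[0,0,-47,260,-260,0,87],[0,0,-54,295,-292,0,87]])

```text
time: 1.1
position: [0.4082, -0.2188, 0.2224]
tool_rot: [2.47, 1.942, -0.001]
ft_force: [-0.2, -0.3, 0.1]
grip_width: 0.996
```

```bash
python3 - <<'E'
from h import *
delta(23,[.506,.008,.2216])
E
```

```text
cur 1.1 [ 0.4082 -0.2188  0.2224] yawy -13.65 tilt [-2.e-04 -3.e-04 -1.e+00] F [-0.16 -0.3   0.06] w 86.7 q [ 0.89 -0.07 -0.43  1.88 -0.03  1.32  0.23]
rot [-1.000e-02  2.000e-02 -3.665e+01] shift mm [243.4  41.5   0.7]
```

Emit:
step_arm(deltas=[[0,0,-5,35,6,0,87],[0,0,-11,72,13,0,87],[0,0,-17,110,20,0,87],[0,0,-23,150,27,0,87],[0,0,-29,190,34,0,87],[0,0,-34,223,39,0,87],[0,0,-36.7,243,41.5,0,87],[0,0,-36.7,243,41.5,0,87]])

```text
time: 2.1
position: [0.5067, 0.0056, 0.2223]
tool_rot: [-1.737, -2.617, 0.0]
ft_force: [0.4, -0.2, 0.6]
grip_width: 0.998
```

```bash
python3 - <<'E'
from h import *
delta(23,[.506,.008,.116])
for n in("side","top"):
    im=optics.get_image(n); cv2.imwrite(f"pics/{n}1.png",im[:,:,::-1])
s=cv2.imread("pics/side1.png")[100:280,140:300];cv2.imwrite("pics/side1c.png",cv2.resize(s,None,fx=3,fy=3))
E
```

```text
cur 2.1 [0.5067 0.0056 0.2223] yawy 22.84 tilt [-6.e-04  3.e-04 -1.e+00] F [ 0.36 -0.24  0.59] w 86.9 q [ 0.62  0.05 -0.7   1.78  0.03  1.32  0.31]
rot [-0.02 -0.03 -0.16] shift mm [  2.5   0.3 106.3]
```

View pics/side1c.png

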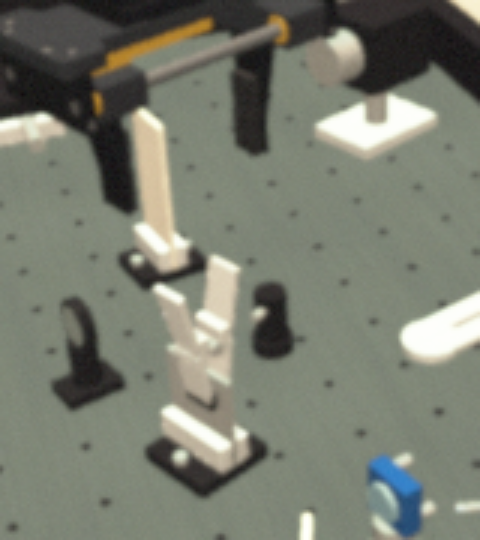

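Emit:
step_arm(deltas=[[0,0,0,2,0,10,87],[0,0,0,2,0,28,87],[0,0,0,2,0,46,87],[0,0,0,2,0,64,87],[0,0,0,2,0,82,87],[0,0,0,2,0,98,87],[0,0,0,2,0,106,87],[0,0,0,2,0,106,87]])

```text
time: 3.2
position: [0.5056, 0.0067, 0.116]
tool_rot: [-1.739, -2.615, 0.001]
ft_force: [0.5, -0.1, -0.3]
grip_width: 1.002
```

```bash
python3 - <<'E'
from h import *
delta(23,[.506,.008,.116])
print(proj("side",[.5067,.0056,.2223]))
for n in("side","top"):
    im=optics.get_image(n); cv2.imwrite(f"pics/{n}2.png",im[:,:,::-1])
s=cv2.imread("pics/side2.png")[130:290,140:280];cv2.imwrite("pics/side2c.png",cv2.resize(s,None,fx=3.7,fy=3.7))
E
```

```text
cur 3.2 [0.5056 0.0067 0.116 ] yawy 22.76 tilt [-9.e-04  2.e-04 -1.e+00] F [ 0.45 -0.11 -0.26] w 87.2 q [ 0.59  0.15 -0.7   1.91  0.11  1.11  0.25]
rot [-0.04 -0.03 -0.24] shift mm [1.1 0.9 0. ]
[202.5 158.5]
```

View pics/side2c.png

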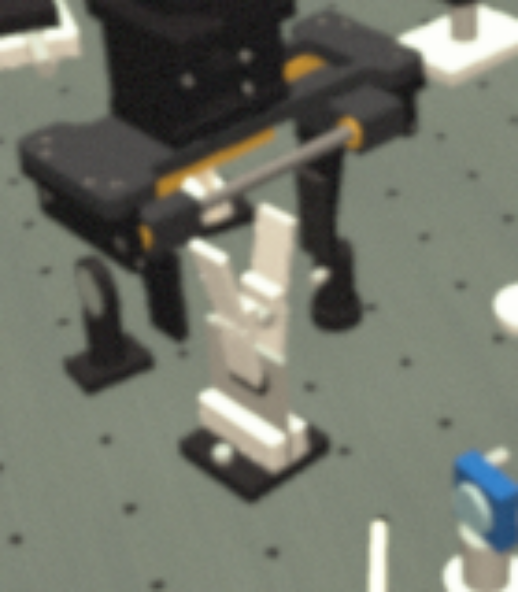

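View pics/top2.png

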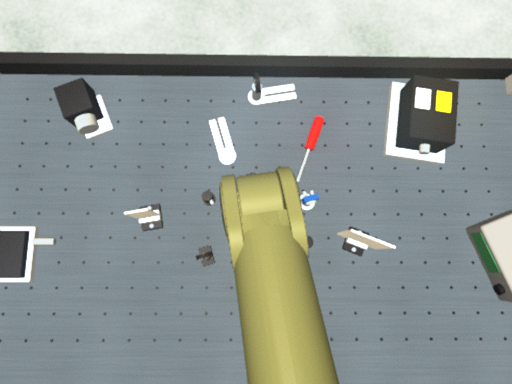

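Emit:
step_arm(deltas=[[0,0,0,1,1,0,87],[0,0,0,1,1,0,60],[0,0,0,1,1,0,45],[0,0,0,1,1,0,35],[0,0,0,1,1,0,25],[0,0,0,1,1,0,15],[0,0,0,1,1,0,15],[0,0,0,1,1,0,15]], newtons=25)

```text
time: 4.3
position: [0.5063, 0.0078, 0.1164]
tool_rot: [-1.74, -2.616, 0.0]
ft_force: [-0.5, 0.8, -0.7]
grip_width: 0.319
```

```bash
python3 - <<'E'
from h import *
delta(23,[.506,.008,.116])
for n in("side",):
    im=optics.get_image(n); cv2.imwrite(f"pics/{n}3.png",im[:,:,::-1])
s=cv2.imread("pics/side3.png")[130:290,140:280];cv2.imwrite("pics/side3c.png",cv2.resize(s,None,fx=3.7,fy=3.7))
E
```

```text
cur 4.3 [0.5063 0.0078 0.1164] yawy 22.75 tilt [-3.e-04 -1.e-04 -1.e+00] F [-0.55  0.79 -0.73] w 27.7 q [ 0.59  0.15 -0.7   1.91  0.11  1.12  0.24]
rot [-0.02 -0.   -0.25] shift mm [ 0.2 -0.2  0.4]
```

View pics/side3c.png

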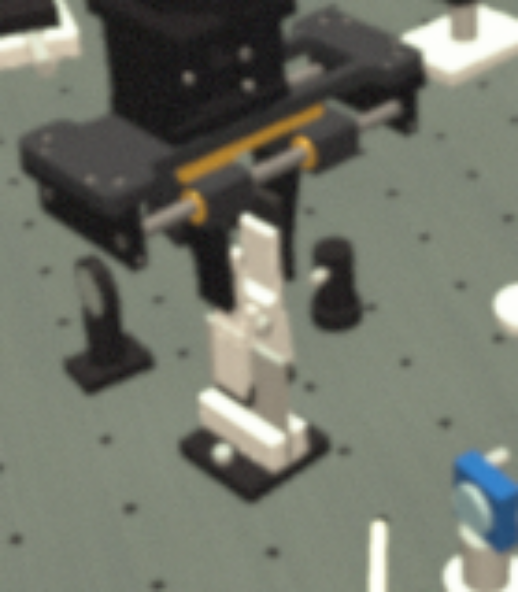

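```bash
python3 - <<'E'
from h import *
f=lambda x,y:up((x,y),3.7,(140,130))
s=cv2.imread("pics/side3.png")[170:250,180:240];cv2.imwrite("pics/side3d.png",cv2.resize(s,None,fx=8,fy=8,interpolation=cv2.INTER_CUBIC)[:600])
ex=np.array([np.cos(.397),np.sin(.397),0]);ey=np.array([-ex[1],ex[0],0])
for p in((243,216),(279,236)):
    X=plane("side",f(*p),.153)-[.5063,.0078,.153];print((X@ex).round(4),(X@ey).round(4))
E
```

```text
0.0074 0.0084
0.0083 -0.0185
```

View pics/side3d.png

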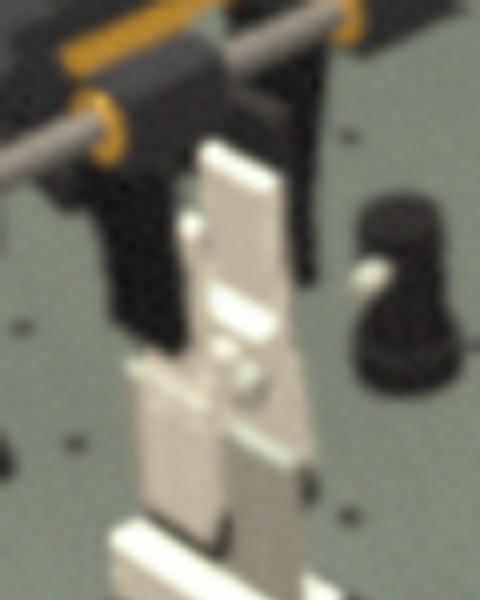

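Emit:
step_arm(deltas=[[0,0,0,0,0,-6,15],[0,0,0,0,0,-18,15],[0,0,0,0,0,-34,15],[0,0,0,0,0,-52,15],[0,0,0,0,0,-72,15],[0,0,0,0,0,-92,15],[0,0,0,0,0,-106,15],[0,0,0,0,0,-112,15]])

```text
time: 5.35
position: [0.5069, 0.0079, 0.2298]
tool_rot: [1.739, 2.615, 0.001]
ft_force: [1.0, -0.3, 0.1]
grip_width: 0.321
```

```bash
python3 - <<'E'
from h import *
delta(-21.7,[.4815,-.246,.228])
for n in("side",):
    im=optics.get_image(n); cv2.imwrite(f"pics/{n}4.png",im[:,:,::-1])
s=cv2.imread("pics/side4.png")[90:250,140:280];cv2.imwrite("pics/side4c.png",cv2.resize(s,None,fx=3.7,fy=3.7))
E
```

```text
cur 5.35 [0.5069 0.0079 0.2298] yawy 22.74 tilt [ 1.6e-03 -5.0e-04 -1.0e+00] F [ 0.99 -0.3   0.06] w 28.0 q [ 0.62  0.04 -0.7   1.77  0.03  1.34  0.31]
rot [1.000e-01 3.000e-02 4.444e+01] shift mm [-224.3 -121.6    1.9]
```

View pics/side4c.png

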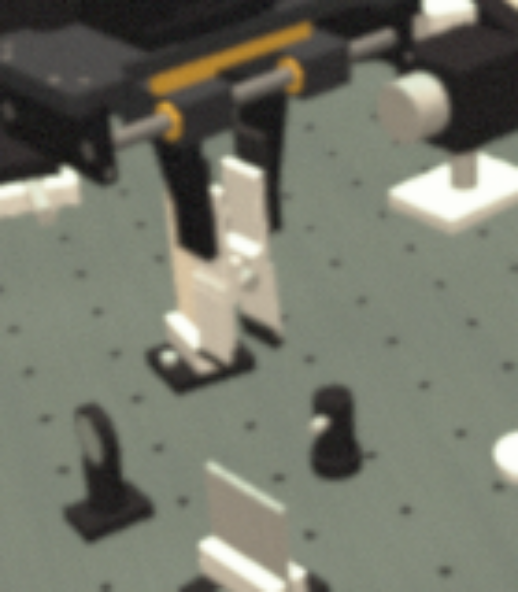

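Emit:
step_arm(deltas=[[0,0,4,-12,-7,-2,15],[0,0,10,-45,-24,-4,15],[0,0,17,-85,-46,-5,15],[0,0,24,-125,-67,-5,15],[0,0,31,-162,-87,-5,15],[0,0,38,-195,-104,-5,15],[0,0,43,-215,-115,-5,15],[0,0,44.4,-222,-119,-5,15]])

```text
time: 6.4
position: [0.4816, -0.2443, 0.2326]
tool_rot: [-2.6, -1.76, 0.001]
ft_force: [-0.9, 0.3, -0.5]
grip_width: 0.317
```

```bash
python3 - <<'E'
from h import *
delta(-21.7,[.4827,-.243,.180])
for n in("side","top"):
    im=optics.get_image(n); cv2.imwrite(f"pics/{n}5.png",im[:,:,::-1])
s=cv2.imread("pics/side5.png")[190:384,150:330];cv2.imwrite("pics/side5c.png",cv2.resize(s,None,fx=3,fy=3,interpolation=cv2.INTER_CUBIC))
E
```

```text
cur 6.4 [ 0.4816 -0.2443  0.2326] yawy -21.81 tilt [-1.6e-03  8.0e-04 -1.0e+00] F [-0.95  0.29 -0.47] w 27.6 q [ 0.85  0.11 -0.46  1.7   0.05  1.35  0.  ]
rot [-0.1  -0.01 -0.11] shift mm [ 1.6  0.6 52.6]
```

View pics/side5c.png

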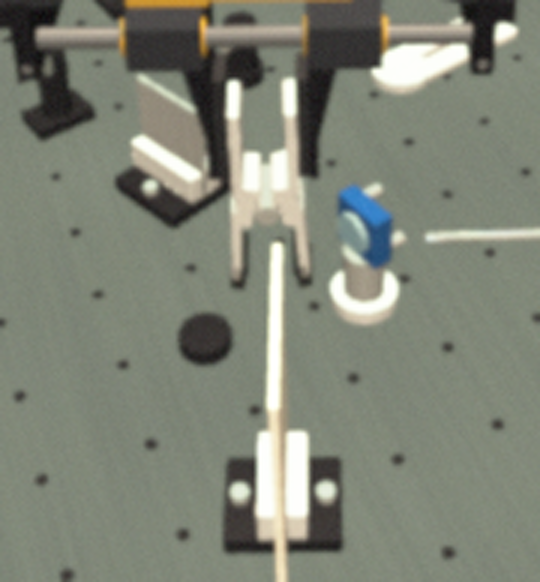

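```bash
python3 - <<'E'
from h import *
s=cv2.imread("pics/side5.png")[210:300,215:265];cv2.imwrite("pics/side5d.png",cv2.resize(s,None,fx=6.5,fy=6.5,interpolation=cv2.INTER_CUBIC))
f=lambda x,y:up((x,y),3,(150,190))
a=np.deg2rad(-21.7);ex=np.array([np.cos(a),np.sin(a),0]);ey=np.array([-ex[1],ex[0],0])
def loc(X): X=X-np.array([.4815,-.2462,.14]); return (X@ex).round(4),(X@ey).round(4)
for p,z in (((238,284),.1726),((305,283),.1726),((234,82),.2696),((290,82),.2696)): print(p,loc(plane("side",f(*p),z)))
E
```

```text
(238, 284) (np.float64(-0.0143), np.float64(-0.0091))
(305, 283) (np.float64(0.0151), np.float64(-0.009))
(234, 82) (np.float64(-0.0121), np.float64(0.0082))
(290, 82) (np.float64(0.0107), np.float64(0.0077))
```

View pics/side5d.png

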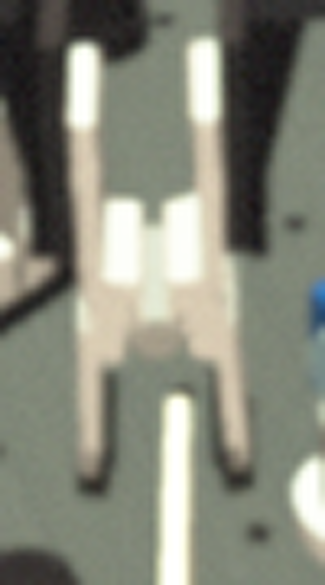

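View pics/top5.png

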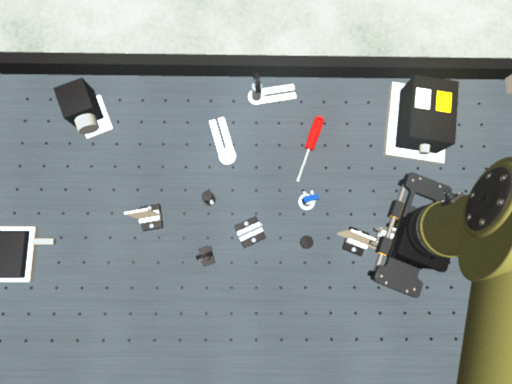

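Emit:
step_arm(deltas=[[0,0,0,0,0,3,15],[0,0,0,0,0,8,15],[0,0,0,0,0,14,15],[0,0,0,0,0,20,15],[0,0,0,0,0,25,15],[0,0,0,0,0,28,15],[0,0,0,0,0,30,15],[0,0,0,0,0,30,15]])

```text
time: 7.5
position: [0.4825, -0.2429, 0.2035]
tool_rot: [-2.599, -1.765, 0.0]
ft_force: [-0.0, -0.2, -0.2]
grip_width: 0.322
```

```bash
python3 - <<'E'
from h import *
delta(-21.7,[.4827,-.243,.180])
for n in("side",):
    im=optics.get_image(n); cv2.imwrite(f"pics/{n}6.png",im[:,:,::-1])
s=cv2.imread("pics/side6.png")[220:330,205:275];cv2.imwrite("pics/side6c.png",cv2.resize(s,None,fx=5.4,fy=5.4,interpolation=cv2.INTER_CUBIC))
E
```

```text
cur 7.5 [ 0.4825 -0.2429  0.2035] yawy -21.66 tilt [-0.  0. -1.] F [-0.03 -0.16 -0.18] w 28.0 q [ 0.84  0.12 -0.46  1.74  0.06  1.29 -0.01]
rot [-0.    0.    0.04] shift mm [-0.   0.2 23.5]
```

View pics/side6c.png

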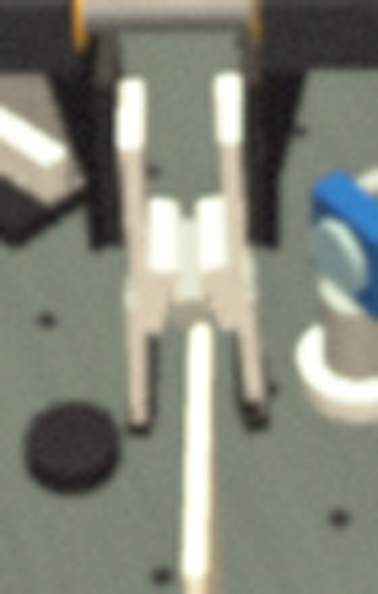

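Emit:
step_arm(deltas=[[0,0,0,0,0,3,15],[0,0,0,0,0,7,15],[0,0,0,0,0,12,15],[0,0,0,0,0,17,15],[0,0,0,0,0,21,15],[0,0,0,0,0,23,15],[0,0,0,0,0,23,15],[0,0,0,0,0,23,15]])

```text
time: 8.55
position: [0.4827, -0.2429, 0.1807]
tool_rot: [2.599, 1.764, 0.0]
ft_force: [0.1, -0.3, -0.4]
grip_width: 0.316
```

```bash
python3 - <<'E'
from h import *
delta(-21.7,[.4827,-.243,.180])
for n in("side","top"):
    im=optics.get_image(n); cv2.imwrite(f"pics/{n}7.png",im[:,:,::-1])
s=cv2.imread("pics/side7.png")[220:330,205:275];cv2.imwrite("pics/side7c.png",cv2.resize(s,None,fx=5.4,fy=5.4,interpolation=cv2.INTER_CUBIC))
s=cv2.imread("pics/top7.png")[190:280,320:430];cv2.imwrite("pics/top7c.png",cv2.resize(s,None,fx=5,fy=5,interpolation=cv2.INTER_CUBIC))
E
```

```text
cur 8.55 [ 0.4827 -0.2429  0.1807] yawy -21.65 tilt [ 3.e-04 -3.e-04 -1.e+00] F [ 0.06 -0.31 -0.42] w 27.5 q [ 0.84  0.14 -0.46  1.77  0.07  1.25 -0.01]
rot [0.02 0.01 0.05] shift mm [-0.   0.1  0.7]
```

View pics/side7c.png

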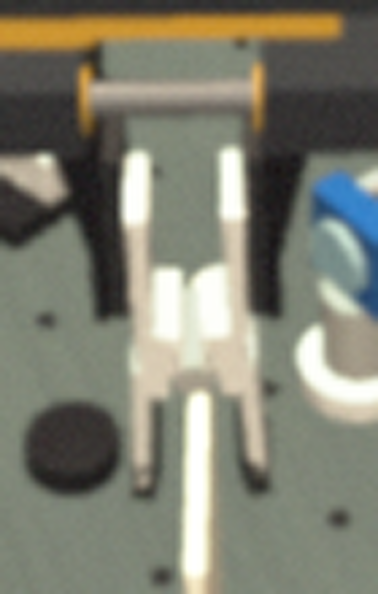

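View pics/top7c.png

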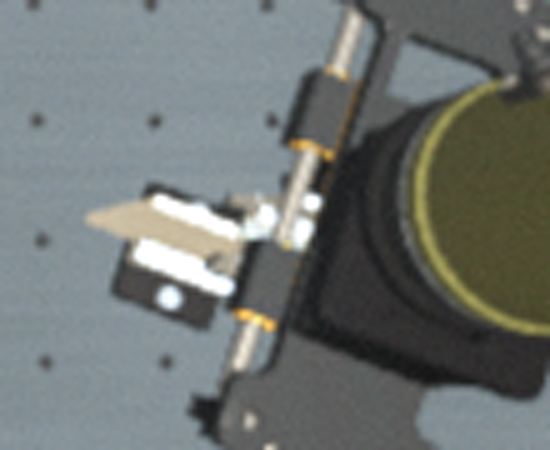

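```bash
python3 - <<'E'
from h import *
f=lambda x,y:up((x,y),5.4,(205,220))
a=np.deg2rad(-21.7);ex=np.array([np.cos(a),np.sin(a),0]);ey=np.array([-ex[1],ex[0],0]);c=np.array([.4815,-.2462,.14])
for yy in(-.012,-.007,-.017):
  for p in((143,492),(258,488),(195,380)):
    o,d=ray("side",f(*p));t=((c-o)@ey+yy)/(d@ey);X=o+t*d-c;print(yy,p,"x %.4f z %.4f"%(X@ex,X[2]))
E
```

```text
-0.012 (143, 492) x -0.0135 z -0.0147
-0.012 (258, 488) x 0.0156 z -0.0136
-0.012 (195, 380) x 0.0009 z 0.0250
-0.007 (143, 492) x -0.0140 z -0.0204
-0.007 (258, 488) x 0.0155 z -0.0193
-0.007 (195, 380) x 0.0006 z 0.0198
-0.017 (143, 492) x -0.0131 z -0.0090
-0.017 (258, 488) x 0.0157 z -0.0080
-0.017 (195, 380) x 0.0012 z 0.0301
```

Emit:
step_arm(deltas=[[0,0,0,0,0,2,15],[0,0,0,0,0,4,15],[0,0,0,0,0,5,15],[0,0,0,0,0,5,15],[0,0,0,0,0,5,15],[0,0,0,0,0,5,15],[0,0,0,0,0,5,15],[0,0,0,0,0,5,15]])

```text
time: 9.65
position: [0.4825, -0.2429, 0.1756]
tool_rot: [2.599, 1.764, -0.0]
ft_force: [0.5, -0.2, -1.3]
grip_width: 0.318
```

```bash
python3 - <<'E'
from h import *
delta(-21.7,[.4827,-.243,.1755])
im=optics.get_image("side")[:,:,::-1]; cv2.imwrite("pics/side8.png",im)
s=im[220:330,205:275];cv2.imwrite("pics/side8c.png",cv2.resize(s,None,fx=5.4,fy=5.4,interpolation=cv2.INTER_CUBIC))
E
```

```text
cur 9.65 [ 0.4825 -0.2429  0.1756] yawy -21.65 tilt [ 1.e-04 -2.e-04 -1.e+00] F [ 0.45 -0.22 -1.32] w 27.7 q [ 0.84  0.14 -0.46  1.77  0.07  1.24 -0.01]
rot [0.01 0.01 0.05] shift mm [-0.   0.2  0.1]
```

View pics/side8c.png

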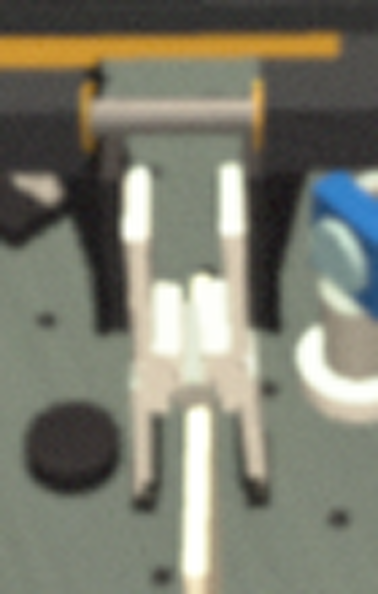

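View pics/side8.png

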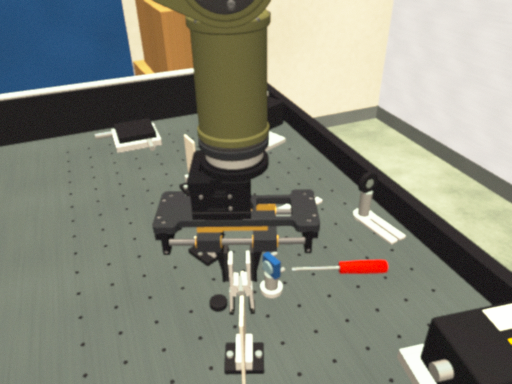

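```bash
python3 - <<'E'
from bench import ctrl
s=ctrl.get_state();print(s['ft_force'],s['grip_width']);print(ctrl.close_job())
E
```

```text
[-0.02770989  0.04156036 -1.17355278] 0.3172367904910408
the job is handed in; nothing more can be done
None
```

I squeezed the clip with 25 N, lifted it off the parking plate and turned it to the card's line. I then lowered it jaws down over the middle of the wide card's top edge and handed the job in while still holding it there. It took about 9.7 s of the 45 s. No verdict was reported, so the points below are my own last checks.

- **Grip:** the opening reads 27.7 mm, against 28 mm for a fully open clip, and the handles stand parallel in the image.
- **Sideways position:** the last tip measurement, taken 5 mm above the final height, put the jaw tips at about -14 mm and +15 mm from the card's mid-plane. The last picture shows the card's edge about midway between them, with clear gaps on both sides.
- **Contact:** the wrist force is near zero sideways and about -1.2 N vertically. It pulls downward, roughly the clip's weight plus drift, so I see no push from the card.
- **Yaw:** the gripper is within 0.1° of the card's measured line.
- **Bystanders:** those in view in the last picture look unmoved; I did not measure them.

Some checks were uncertain or disagreed:

- **Depth:** the arm pose implies the tips are about 25 mm below the edge. The side view alone gave 13 to 25 mm, depending on where along the edge I assumed the clip sits. I lowered it the extra 5 mm for margin; 8 mm was required.
- **Position along the edge:** the clip sits about 3 mm off-centre in the pads, known only to a few mm. I corrected for it, and the limit is 20 mm.
- **Handle height:** my two-view measurement of the parked handle tops came out about 3.5 mm below the value in the text.

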